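# Move the hole saws to the carry rack in the same order

### The arm

A 6-joint arm with a two-finger parallel gripper is mounted at the origin on the work surface. World frame = base frame: x ahead of the robot, y to its left, z up, the work surface at z = 0. Lengths are in m, angles in degrees, forces in N, time in s.
With the tool pointing down it reaches from about 0.25 to 0.725 m from the base axis. Payload 9.7 kg.
Tool frame: the origin (TCP) lies at the very end of the fingers, on their centre line; the grasp point (between the pads) lies grasp_offset behind it (grasp_offset is the distance from the TCP to the grasp point, in m); z points along the fingers, y is the line along which they close (so a half turn about z gives the same grasp; the last joint's range is limited). The gripper opens to 85 mm and grips with 20 to 120 N. Pads are 22 mm wide; open, the fingers measure 114 mm over their backs; the gripper's body (76 mm by 85 mm) begins 54 mm behind the grasp point. The pads swing forward as they close: fully open they stand 13 mm farther back than shut.
Start: joints at [63.025, 4.979, 10.078, 95.1, 0, 90], TCP at [0.249, 0.49, 0.202] pointing down, gripper open.
Joint ranges: [-179.16, 179.16], [-48.56, 103.87], [-65.8, 70.77], [-126.05, 130.52], [-82.76, 87.17], [-180, 180]. Speed limits (degrees/s): [127.2, 127.2, 147.25, 180, 180, 180].

### API

Orientations are given as [roll, pitch, yaw] about the fixed x, y, z axes, in that order (R = Rz(yaw) Ry(pitch) Rx(roll)).
In Python, from workcell import get_obs, camera, calibration, job_done, recognise, cut_out, mark_of, grasp_offset gives the robot as it stands.
- The arm moves only by the tool servo_tool, never from a script. Its argument "moves" is a list of rows, each a list of 3 entries, a list of its own where there are three numbers: the turn, a rotation vector about the tool's x, y, z in degrees, then the shift along the tool's x, y, z in m, then the opening in per cent of the stroke, from 0 (shut) to 100 (fully open). In form: [[[ax, ay, az], [x, y, z], claw], ...]. A call has 1 to 12 rows; each row shifts and turns the commanded pose from where the row before left it, along the tool's axes as they then stand; what a row does not reach is not made up. A row lasts 1/10 s, in which the tool goes at most 50 mm and 8.59 degrees, less where a joint would pass 70% of its speed; a pose out of reach is approached as far as the arm can. A call is refused whole if a number of a shift passes 0.05 or a number of a turn 8.59, either way. A call with a gripper value outside its range is refused whole. The fingers move at their own pace and stop on an object; "force" is the grip in N (left out, the last holds). Time passes only in rows, so rows that do not move let the fingers close. It gives the time, the measured TCP pose, the force, the opening and the grip force at its end, in the units of the state.
- get_obs(): the state, without advancing time (a new reading comes with each control period).
- camera(name): name is "side" or "top"; returns (picture, depth): 420x560x3 uint8, red, green, blue; 420x560 float32, m along the optical axis (not along the pixel's ray), 0 where there is no reading.
- calibration(name): a dict with "camera_matrix" (3x3 intrinsics, pixels), "R" (3x3) and "t" (3): a world point X has camera coordinates R X + t. Camera axes: x right, y down, z forward; pixel columns grow to the right and rows downward; lengths in m; the calibration is good to about 2 mm. A picture is of the moment at which its call begins. calibration takes no time and is no camera call.
- job_done(): hands the job in; it is judged then, once.
Trained networks look in the newest picture that a camera, given by its name, has taken for a name from the list of things; names that differ only in an ending like _2 or _b are one class to them, and where a whole thing is asked for, a point or a joint stands for the part that bears it (a point fixed in the world has none). Each returns a list of dicts, best first, with "score" (0 to 1); they miss things now and then, are a little off and sometimes report something else, mostly with a low value. They report only what shows in the picture. A call takes as long as a camera call. They do not tell look-alikes from the thing itself.
- recognise(name, camera): "xyz" ([x, y, z] in m, in the coordinates of the camera as it stood for that picture, good to about 4 mm: the middle of the surface that is visible of it).
- cut_out(name, camera): "mask" (420x560 bool, what is visible of it).
- mark_of(name, camera): "xyz" ([x, y, z] in m, in the coordinates of the camera as it stood for that picture, good to about 4 mm: a listed point, or the origin of a listed thing).
The state is a dict: "time": time; "q": joint angles; "qd": joint speeds; "joint_efforts": joint torques, N m; "ee_pos": TCP position; "tcp_rot": TCP orientation; "wrist_force": force on the tool from outside, world axes, zero at the start; "torque": the same for the moment, N m; "opening": finger opening in m; "grasp_force": force on a finger pad.
Only numpy, scipy, OpenCV 4.12 (cv2) and the standard library are available. Lean on these libraries where they do the work, as an engineer would, in place of code of your own. Each camera call takes 0.05 s, during which the arm holds its last target. There are 200 camera calls.

### The job

Move the four hole saws from the storage rail to the carry rack, one on each peg, mouth down, centred over its peg and standing flat. Keep them in the left-to-right order in which they stand on the rail now, since that is the order in which the fitter will use them, and let none of them tip over.

Things in the scene. Friction and masses are not known exactly. Their poses are not given: they have to be found in the camera images.
- saw_32: a hole saw: red-painted steel cup standing mouth (teeth) down, outside diameter 32 mm, 48 mm tall, wall 2.5 mm, so the bore is 27 mm wide and 43 mm deep; flat top with a dark arbor hole in its middle; 90 g. Grip it across the outside. Origin: centre of the mouth (underside), z up through the top; its yaw is arbitrary and has no meaning. The smallest.
- saw_43: a hole saw: red-painted steel cup standing mouth (teeth) down, outside diameter 43 mm, 48 mm tall, wall 2.5 mm, so the bore is 38 mm wide and 43 mm deep; flat top with a dark arbor hole in its middle; 130 g. Grip it across the outside. Origin: centre of the mouth (underside), z up through the top; its yaw is arbitrary and has no meaning. The second smallest.
- saw_54: a hole saw: red-painted steel cup standing mouth (teeth) down, outside diameter 54 mm, 48 mm tall, wall 2.5 mm, so the bore is 49 mm wide and 43 mm deep; flat top with a dark arbor hole in its middle; 180 g. Grip it across the outside. Origin: centre of the mouth (underside), z up through the top; its yaw is arbitrary and has no meaning. The second largest.
- saw_65: a hole saw: red-painted steel cup standing mouth (teeth) down, outside diameter 65 mm, 48 mm tall, wall 2.5 mm, so the bore is 60 mm wide and 43 mm deep; flat top with a dark arbor hole in its middle; 240 g. Grip it across the outside. Origin: centre of the mouth (underside), z up through the top; its yaw is arbitrary and has no meaning. The largest.
- clip_32: the stud plate on the storage rail on which the 32 mm hole saw stands at the start (so it marks that saw's place in the row): black plastic plate 70 x 76 mm, 6 mm thick, with a blank paper label tab towards -x of the rail and a steel stud 10 mm in diameter rising 24 mm above the plate. All four plates are alike; fixed. Origin: centre of the plate's underside; x, y as the rail's.
- clip_43: the stud plate on the storage rail on which the 43 mm hole saw stands at the start (so it marks that saw's place in the row): black plastic plate 70 x 76 mm, 6 mm thick, with a blank paper label tab towards -x of the rail and a steel stud 10 mm in diameter rising 24 mm above the plate. All four plates are alike; fixed. Origin: centre of the plate's underside; x, y as the rail's.
- clip_54: the stud plate on the storage rail on which the 54 mm hole saw stands at the start (so it marks that saw's place in the row): black plastic plate 70 x 76 mm, 6 mm thick, with a blank paper label tab towards -x of the rail and a steel stud 10 mm in diameter rising 24 mm above the plate. All four plates are alike; fixed. Origin: centre of the plate's underside; x, y as the rail's.
- clip_65: the stud plate on the storage rail on which the 65 mm hole saw stands at the start (so it marks that saw's place in the row): black plastic plate 70 x 76 mm, 6 mm thick, with a blank paper label tab towards -x of the rail and a steel stud 10 mm in diameter rising 24 mm above the plate. All four plates are alike; fixed. Origin: centre of the plate's underside; x, y as the rail's.
- rail: the storage rail: aluminium bar 34 x 400 mm, 12 mm high, fixed, carrying the four stud plates along its y axis at y = +127.5, +42.5, -42.5, -127.5 mm; the saws' undersides are 18 mm above the bench. Nearer or farther than the carry rack. Origin: centre of its underside; y runs along the row to the left as seen from the robot (yaw within 0.2 rad), z up.
- rack: the carry rack: grey steel channel 74 x 360 mm, 18 mm high, fixed, a low wire loop at each end; four bare pegs at x = 0, y = +127.5, +42.5, -42.5, -127.5 mm, each 10 mm in diameter, 24 mm tall above the top face, tip tapered. A saw goes over a peg and stands on the top face. Origin: centre of its underside; y along the row to the left as seen from the robot (yaw within 0.2 rad), z up.
Not all that is in view belongs to the job. Leave any green or white look-alike of the saw_32 alone.

How it is judged:
By the outcome, as a careful person would: the job done as asked, in the order asked, and still so for the second after the job is handed in, with the robot touching nothing.
It also fails if it takes over 96 s, if anything falls off the work surface, if the arm or the gripper's body presses on something with over 40 N, if the wrist force passes 120 N, or if a joint passes its speed limit or range.

## Working session

There is one attempt and no reset: what is moved stays moved. The work goes in short steps, Python scripts to look and compute and a tool call to move; the robot and the scene stay as the last step left them, time stands still between calls to the robot, and variables do not carry over. Pictures are saved under pics/ and viewed, at most 14 in all, crops included, and the job is handed in when it is done.

Besides the shell and the picture viewer there is one more tool, called after "Request:" as name(argument=value, ...) on one line, values as JSON. servo_tool: Moves the arm, as the interface text tells. Its arguments: {"type":"object","properties":{"moves":{"type":"array"},"force":{"type":"number"}},"required":["moves"]}

```bash
ls; mkdir -p pics; python3 - <<'E'
from workcell import *
import cv2,numpy as np
o=get_obs();print(o, grasp_offset)
for n in("side","top"):
    p,d=camera(n);np.savez(f'{n}0.npz',p=p,d=d);cv2.imwrite(f'pics/{n}0.png',p[:,:,::-1]);c=calibration(n);print(n,c)
E
```

```text
pics
{'time': 0.0, 'q': array([6.30236851e+01, 5.01081604e+00, 1.00350567e+01, 9.50996715e+01,
       7.78093982e-04, 8.99997420e+01]), 'qd': array([ 0.19284847, -0.03325007, -0.01948455,  0.0195748 ,  0.02346018,
       -0.04748465]), 'joint_efforts': array([-1.88414575e-03, -5.20385313e+01,  4.64809513e+01,  1.60637376e-02,
       -6.80801080e-06, -1.36473207e-05]), 'ee_pos': array([0.2493678 , 0.48992183, 0.20109122]), 'tcp_rot': array([-1.79924569e+02, -7.78433034e-04,  1.53023942e+02]), 'wrist_force': array([-0.17420035,  0.0939434 ,  0.95379737]), 'torque': array([0.00260017, 0.01349054, 0.04187895]), 'grasp_force': 0.0, 'opening': 0.08532450321974733} 0.0187
side {'camera_matrix': array([[458.27421258,   0.        , 278.19892793],
       [  0.        , 458.27421258, 205.07372614],
       [  0.        ,   0.        ,   1.        ]]), 'R': array([[ 0.8849497 , -0.46568496,  0.00124818],
       [-0.29572945, -0.56404655, -0.77097054],
       [ 0.35973341,  0.68190102, -0.63686958]]), 't': array([-0.43393352,  0.13645663,  0.86734628])}
top {'camera_matrix': array([[543.89321731,   0.        , 274.13805112],
       [  0.        , 543.89321731, 210.26210469],
       [  0.        ,   0.        ,   1.        ]]), 'R': array([[ 0.0046349 , -0.99983842, -0.01736792],
       [-0.98935348, -0.00205855, -0.14551788],
       [ 0.14545861,  0.01785748, -0.98920317]]), 't': array([-0.06049308,  0.440186  ,  0.93390158])}
```

View pics/top0.png

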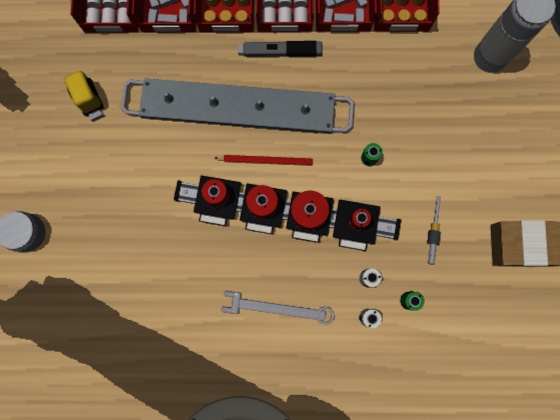

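View pics/side0.png

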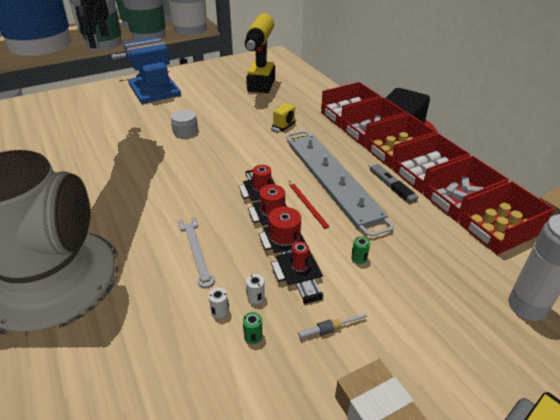

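The top view shows the rail row, left to right, with saw tops at about (215,191), (262,201), (310,209) and (361,218). By size these look like 43, 54, 65 and 32. The rack pegs are at about (168,98), (214,102), (260,105) and (305,109).

Things that could be taken for a saw: green (372,154), green (414,301), white (372,278), white (372,319). All four are off the rail and the wrong colour. The red pencil and red bins don't match either. The only true saw_32 candidate is the red one on the plate at (361,218).

```bash
cat > h.py <<'E'
from workcell import *
import cv2,numpy as np
def world(n,d):
    c=calibration(n);K=c["camera_matrix"];v,u=np.indices(d.shape)
    P=np.stack([(u-K[0,2])/K[0,0]*d,(v-K[1,2])/K[1,1]*d,d],-1)
    return (P-c["t"])@c["R"]
def ray(n,u,v,z):
    c=calibration(n);K=c["camera_matrix"];o=-c["R"].T@c["t"]
    r=c["R"].T@np.array([(u-K[0,2])/K[0,0],(v-K[1,2])/K[1,1],1]);return o+r*(z-o[2])/r[2]
def proj(n,X):
    c=calibration(n);x=c["camera_matrix"]@(c["R"]@X+c["t"]);return x[:2]/x[2]
def blobs(m,lo=8):
    k,l,s,ce=cv2.connectedComponentsWithStats(m.astype(np.uint8))
    return [l==i for i in range(1,k) if s[i,4]>=lo]
E
python3 - <<'E'
from h import *
for n in("top","side"):
    f=np.load(n+"0.npz");p=f["p"].astype(int);d=f["d"];W=world(n,d);z=W[...,2]
    reg=(W[...,0]>.25)&(W[...,0]<.68)&(W[...,1]>-.3)&(W[...,1]<.3)&(d>0)
    red=(p[...,0]>90)&(p[...,1]<60)&(p[...,2]<60)
    print(n,"saw tops")
    for b in blobs(reg&(z>.060)&(z<.075)&red,40):
        q=cv2.findContours(b.astype(np.uint8),0,1)[0][0];(u,v),r=cv2.minEnclosingCircle(q)
        e=cv2.fitEllipse(q);P=ray(n,*e[0],.066);print(np.round(e[0],1),np.round(e[1],1),P.round(4),"diam",(np.ptp(W[b][:,1])*1e3).round(1),np.median(z[b]).round(4))
    print("pegs")
    for b in blobs(reg&(z>.030)&(z<.05)&~red&(W[...,0]>.48),5):
        v,u=np.nonzero(b);print(u.mean().round(1),v.mean().round(1),b.sum(),W[b].mean(0).round(4),z[b].max().round(4))
    b=max(blobs(reg&(z>.013)&(z<.023)&(W[...,0]>.45),200),key=lambda b:b.sum())
    r=cv2.minAreaRect(W[b][:,:2].astype(np.float32));print("rack",r,np.median(z[b]))
p=np.load("top0.npz")["p"][170:260,160:410,::-1];cv2.imwrite("pics/crop0.png",cv2.resize(p,None,fx=3.2,fy=3.2,interpolation=2))
E
```

```text
top saw tops
[213.6 191. ] [22.6 23.4] [0.4687 0.0449 0.066 ] diam 40.2 0.0663
[261.6 200. ] [29.2 29.9] [ 0.4531 -0.0381  0.066 ] diam 51.7 0.0662
[309.9 208.8] [36.1 36.4] [ 0.438  -0.1207  0.066 ] diam 61.8 0.0663
[359.2 217.3] [12.  15.2] [ 0.4236 -0.2047  0.066 ] diam 14.0 0.0658
[364.4 217.5] [10.6 14.9] [ 0.4233 -0.2134  0.066 ] diam 12.7 0.0659
pegs
89.4 99.7 149 [0.6422 0.2788 0.0406] 0.05
167.2 95.7 31 [0.6506 0.1372 0.0376] 0.0453
212.9 99.5 28 [0.6429 0.0533 0.0386] 0.0455
259.2 103.3 29 [ 0.6359 -0.031   0.0376] 0.0435
305.5 106.8 28 [ 0.6288 -0.1151  0.0388] 0.0438
372.4 152.9 240 [ 0.5412 -0.2328  0.046 ] 0.05
rack ((0.6410660743713379, 0.011683344841003418), (0.43330684304237366, 0.07617403566837311), 85.05731201171875) 0.01790960375426215
side saw tops
[261.4 170.8] [11.3 16.2] [0.4696 0.041  0.066 ] diam 40.8 0.0671
[271.9 192.8] [15.7 24.2] [ 0.4539 -0.0408  0.066 ] diam 54.2 0.0673
[284.2 217.8] [21.3 31.1] [ 0.439  -0.1228  0.066 ] diam 63.7 0.067
[299.9 247.7] [11.7 15. ] [ 0.425  -0.2089  0.066 ] diam 31.1 0.067
pegs
282.2 117.3 118 [0.6482 0.2765 0.04  ] 0.05
310.4 141.6 19 [0.6539 0.1343 0.0382] 0.0461
325.5 158.9 23 [0.6463 0.0505 0.0374] 0.0438
342.6 178.0 24 [ 0.6386 -0.0348  0.0379] 0.0451
270.6 180.4 12 [0.4856 0.0281 0.0423] 0.049
361.6 199.5 26 [ 0.6307 -0.1194  0.0381] 0.0448
361.3 246.2 226 [ 0.542  -0.2406  0.0437] 0.05
rack ((0.6427984237670898, 0.009385570883750916), (0.43427935242652893, 0.07641071081161499), 85.27010345458984) 0.019144723732028815
```

View pics/crop0.png

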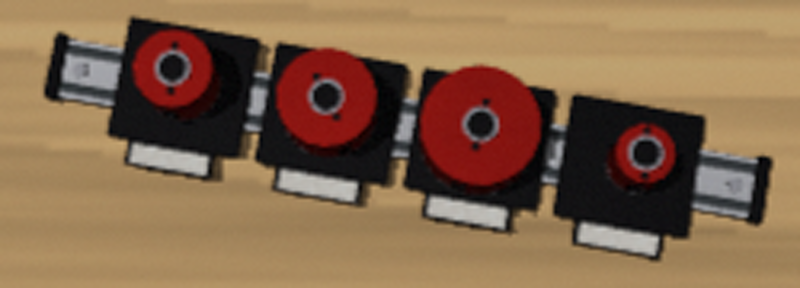

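The crop confirms four red saws on black plates, left to right 43, 54, 65, 32 (diameters match the measurements). No look-alikes are on the rail. I'll turn the tool to yaw 90, so that tool x is world y, tool y is world x and tool z is down.

Request:
servo_tool(moves=[[[0,0,7.88],[0,0,0],100],[[0,0,7.88],[0,0,0],100],[[0,0,7.88],[0,0,0],100],[[0,0,7.88],[0,0,0],100],[[0,0,7.88],[0,0,0],100],[[0,0,7.88],[0,0,0],100],[[0,0,7.88],[0,0,0],100],[[0,0,7.88],[0,0,0],100],[[0,0,0],[0,0,0],100]], force=40)

```text
time: 1.0
ee_pos: [0.2494, 0.49, 0.2014]
tcp_rot: [-180.0, 0.0, 89.9]
wrist_force: [-0.0, -0.2, 0.5]
opening: 0.0855
grasp_force: 0.0
```

Request:
servo_tool(moves=[[[0,0,0],[-0.0447,0.022,0],100],[[0,0,0],[-0.0447,0.022,0],100],[[0,0,0],[-0.0447,0.022,0],100],[[0,0,0],[-0.0447,0.022,0],100],[[0,0,0],[-0.0447,0.022,0],100],[[0,0,0],[-0.0447,0.022,0],100],[[0,0,0],[-0.0447,0.022,0],100],[[0,0,0],[-0.0447,0.022,0],100],[[0,0,0],[-0.0447,0.022,0],100],[[0,0,0],[-0.0447,0.022,0],100],[[0,0,0],[0,0,0.04],100],[[0,0,0],[0,0,0.03],100]])

```text
time: 2.2
ee_pos: [0.4698, 0.0413, 0.1302]
tcp_rot: [-180.0, -0.0, 90.0]
wrist_force: [-0.4, 0.6, -0.2]
opening: 0.0856
grasp_force: 0.0
```

Request:
servo_tool(moves=[[[0,0,0],[0,0,0.03],100],[[0,0,0],[0,0,0.03],100],[[0,0,0],[0,0,0.025],100],[[0,0,0],[0,0,0.012],100],[[0,0,0],[0,0,0],100]])

```text
time: 2.7
ee_pos: [0.4683, 0.043, 0.0334]
tcp_rot: [-179.8, 0.0, 90.1]
wrist_force: [0.2, -0.0, -0.2]
opening: 0.0854
grasp_force: 0.0
```

Request:
servo_tool(moves=[[[0,0,0],[0,0,0],40],[[0,0,0],[0,0,0],30],[[0,0,0],[0,0,0],20],[[0,0,0],[0,0,0],20],[[0,0,0],[0,0,0],20],[[0,0,0],[0,0,0],20],[[0,0,0],[0,0,0],20],[[0,0,0],[0,0,0],20]], force=40)

```text
time: 3.5
ee_pos: [0.4706, 0.0432, 0.0367]
tcp_rot: [179.8, -0.0, 90.0]
wrist_force: [-1.7, -0.4, 10.6]
opening: 0.017
grasp_force: 4.9
```

```bash
python3 - <<'E'
from h import *
a=camera("side")[0][90:300,180:420];b=camera("top")[0][90:300,130:410]
a=cv2.resize(a,(400,350),interpolation=2);b=cv2.resize(b,(400,300),interpolation=2)
o=np.zeros((350,800,3),np.uint8);o[:,:400]=a;o[:300,400:]=b
cv2.imwrite("pics/g1.png",o[:,:,::-1]);print(get_obs()["wrist_force"],get_obs()["ee_pos"],get_obs()["opening"],get_obs()["grasp_force"])
E
```

```text
[-0.71511493 -0.8717266   9.86000088] [0.47058154 0.04320662 0.03670934] 0.016654212450858193 4.945478020235896
```

View pics/g1.png

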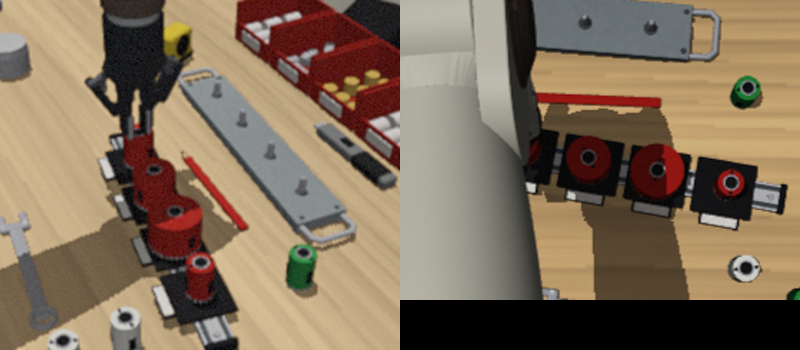

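```bash
python3 - <<'E'
from h import *
p,d=camera("side");W=world("side",d)
u0,v0=proj("side",np.array([.4706,.0432,.0367]));print("TCP px",u0,v0,"saw top px",proj("side",np.array([.4692,.043,.066])))
a=p[110:200,215:320];cv2.imwrite("pics/g2.png",cv2.resize(a,None,fx=6,fy=6,interpolation=2)[:,:,::-1])
for v in range(130,190,4): print(v,[tuple((W[v,u]*1e3).round().astype(int)) for u in range(252,276,4)])
E
```

```text
TCP px 261.696664215273 180.7364887966728 saw top px [260.8887608  170.39818863]
130 [(np.int64(445), np.int64(29), np.int64(183)), (np.int64(454), np.int64(29), np.int64(180)), (np.int64(463), np.int64(29), np.int64(178)), (np.int64(472), np.int64(29), np.int64(175)), (np.int64(480), np.int64(26), np.int64(175)), (np.int64(491), np.int64(30), np.int64(170))]
134 [(np.int64(445), np.int64(29), np.int64(174)), (np.int64(453), np.int64(27), np.int64(172)), (np.int64(459), np.int64(20), np.int64(174)), (np.int64(473), np.int64(31), np.int64(165)), (np.int64(479), np.int64(25), np.int64(166)), (np.int64(487), np.int64(21), np.int64(166))]
138 [(np.int64(446), np.int64(32), np.int64(162)), (np.int64(452), np.int64(25), np.int64(165)), (np.int64(459), np.int64(21), np.int64(165)), (np.int64(472), np.int64(30), np.int64(156)), (np.int64(479), np.int64(25), np.int64(157)), (np.int64(489), np.int64(26), np.int64(153))]
142 [(np.int64(445), np.int64(31), np.int64(154)), (np.int64(451), np.int64(25), np.int64(155)), (np.int64(461), np.int64(25), np.int64(152)), (np.int64(472), np.int64(30), np.
[... 2456 characters left out ...]
p.int64(57)), (np.int64(467), np.int64(23), np.int64(59)), (np.int64(477), np.int64(23), np.int64(55)), (np.int64(490), np.int64(29), np.int64(47))]
182 [(np.int64(459), np.int64(71), np.int64(19)), (np.int64(454), np.int64(37), np.int64(43)), (np.int64(459), np.int64(27), np.int64(48)), (np.int64(468), np.int64(25), np.int64(46)), (np.int64(476), np.int64(22), np.int64(45)), (np.int64(489), np.int64(27), np.int64(38))]
186 [(np.int64(452), np.int64(57), np.int64(19)), (np.int64(454), np.int64(39), np.int64(30)), (np.int64(459), np.int64(28), np.int64(36)), (np.int64(467), np.int64(24), np.int64(36)), (np.int64(458), np.int64(-15), np.int64(65)), (np.int64(465), np.int64(-20), np.int64(66))]
```

View pics/g2.png

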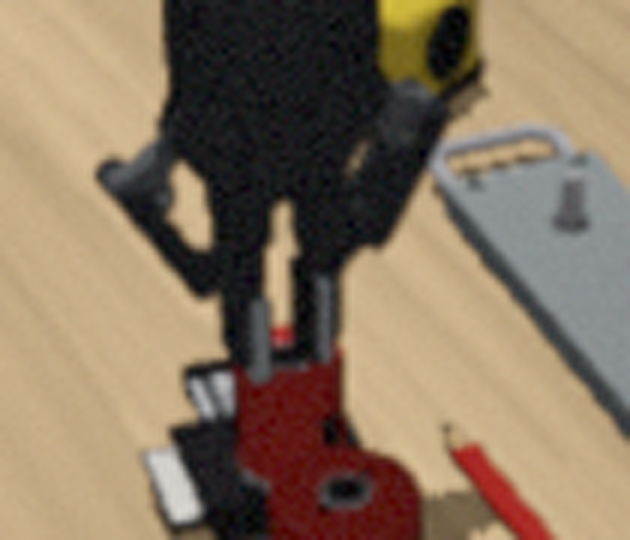

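The side picture shows the closed fingertips resting on the first saw's top at z≈0.066, while the reported TCP is 0.037. So the true tips are about 29 mm higher than reported. I'll back off, open, and measure the tip height.

Request:
servo_tool(moves=[[[0,0,0],[0,0,-0.03],20],[[0,0,0],[0,0,-0.03],20],[[0,0,0],[0,0,-0.03],20],[[0,0,0],[0,0,0],20],[[0,0,0],[0,0,0],20]])

```text
time: 4.15
ee_pos: [0.4699, 0.0432, 0.1255]
tcp_rot: [179.9, -0.0, 90.0]
wrist_force: [-0.5, 0.7, -0.8]
opening: 0.0171
grasp_force: 0.0
```

```bash
cat > tip.py <<'E'
from h import *
o=get_obs();x,y,z=o["ee_pos"];print(o["ee_pos"].round(4),o["opening"])
p,d=camera("side");W=world("side",d)
m=(abs(W[...,0]-x)<.07)&(abs(W[...,1]-y)<.05)&(W[...,2]>z-.03)&(W[...,2]<z+.2)&(W[...,2]>.072)
# histogram of lowest points and lateral extents by height
for h in np.arange(z-.03,z+.16,.01):
    s=m&(W[...,2]>=h)&(W[...,2]<h+.01)
    if s.sum()>1: print(round(h-z,3),s.sum(),(W[s].min(0)*1e3).round(),(W[s].max(0)*1e3).round())
E
python3 tip.py
```

```text
[0.4699 0.0432 0.1255] 0.017080929196948303
0.03 49 [449.  28. 156.] [491.  53. 165.]
0.04 82 [447.  28. 166.] [492.  52. 175.]
0.05 83 [447.  28. 176.] [492.  53. 185.]
0.06 74 [447.  28. 186.] [491.  54. 195.]
0.07 102 [430.  26. 196.] [510.  51. 205.]
0.08 199 [425.  25. 205.] [514.  55. 215.]
0.09 167 [419.  22. 216.] [521.  56. 225.]
0.1 191 [413.  21. 226.] [526.  57. 235.]
0.11 217 [407.  21. 236.] [531.  51. 245.]
0.12 310 [404.  20. 246.] [533.  53. 255.]
0.13 253 [413.  18. 256.] [525.  47. 265.]
0.14 171 [428.  26. 266.] [509.  47. 275.]
0.15 63 [431.   5. 276.] [504.  50. 285.]
```

Request:
servo_tool(moves=[[[0,0,0],[0,0,0],100],[[0,0,0],[0,0,0],100],[[0,0,0],[0,0,0],100],[[0,0,0],[0,0,0],100],[[0,0,0],[0,0,0],100],[[0,0,0],[0,0,0],100],[[0,0,0],[0,0,0],100]])

```text
time: 4.9
ee_pos: [0.4694, 0.0431, 0.1248]
tcp_rot: [180.0, 0.0, 90.0]
wrist_force: [0.8, -0.2, -0.4]
opening: 0.0852
grasp_force: 0.0
```

```bash
python3 tip.py
```

```text
[0.4694 0.0431 0.1248] 0.08521067141091153
0.04 23 [419.  30. 168.] [518.  50. 175.]
0.05 70 [412.  28. 175.] [524.  50. 185.]
0.06 80 [412.  28. 185.] [525.  50. 195.]
0.07 80 [412.  28. 195.] [524.  49. 205.]
0.08 77 [400.  25. 205.] [538.  52. 215.]
0.09 185 [400.  23. 215.] [539.  53. 225.]
0.1 213 [399.  22. 225.] [539.  58. 235.]
0.11 246 [400.  21. 235.] [538.  58. 245.]
0.12 215 [399.  19. 245.] [539.  54. 255.]
0.13 346 [399.  18. 255.] [539.  49. 265.]
0.14 363 [400.  25. 265.] [537.  55. 275.]
0.15 57 [431.   6. 275.] [531.  50. 285.]
```

True tips are at reported z + 0.030 when nearly shut and + 0.043 when fully open, so the reported z is about 29 mm too low. I'll compensate by gripping and placing at reported z ≈ -0.003.

Request:
servo_tool(moves=[[[0,0,0],[0,0,0.03],100],[[0,0,0],[0,0,0.03],100],[[0,0,0],[0,0,0.03],100],[[0,0,0],[0,0,0.02],100],[[0,0,0],[0,0,0.01],100],[[0,0,0],[0,0,0.007],100],[[0,0,0],[0,0,0],100]])

```text
time: 5.65
ee_pos: [0.4693, 0.0431, -0.0023]
tcp_rot: [-180.0, 0.0, 90.0]
wrist_force: [-0.8, -0.6, -0.1]
opening: 0.0856
grasp_force: 0.0
```

Request:
servo_tool(moves=[[[0,0,0],[0,0,0],70],[[0,0,0],[0,0,0],60],[[0,0,0],[0,0,0],50],[[0,0,0],[0,0,0],40],[[0,0,0],[0,0,0],30],[[0,0,0],[0,0,0],20],[[0,0,0],[0,0,0],20],[[0,0,0],[0,0,0],20]], force=40)

```text
time: 6.45
ee_pos: [0.4701, 0.0432, -0.0011]
tcp_rot: [179.9, -0.0, 90.0]
wrist_force: [0.5, -0.0, 6.3]
opening: 0.0424
grasp_force: 40.4
```

Request:
servo_tool(moves=[[[0,0,0],[0,0,-0.03],20],[[0,0,0],[0,0,-0.03],20],[[0,0,0],[0,0,-0.02],20],[[0,0,0],[0.0156,0.0305,0],20],[[0,0,0],[0.0156,0.0305,0],20],[[0,0,0],[0.0156,0.0305,0],20],[[0,0,0],[0.0156,0.0305,0],20],[[0,0,0],[0.0156,0.0305,0],20],[[0,0,0],[0.0156,0.0305,0],20],[[0,0,0],[0,0,0],20],[[0,0,0],[0,0,0],20]])

```text
time: 7.55
ee_pos: [0.6523, 0.1368, 0.0767]
tcp_rot: [-179.9, 0.0, 90.0]
wrist_force: [-0.8, 0.3, -2.5]
opening: 0.0425
grasp_force: 41.4
```

```bash
cat > held.py <<'E'
from h import *
import sys
o=get_obs();print(o["ee_pos"].round(4),o["opening"].round(4),o["wrist_force"].round(1))
p,d=camera("side");p=p.astype(int);W=world("side",d)
red=(p[...,0]>60)&(p[...,0]>2.5*p[...,1])&(p[...,0]>2.5*p[...,2])
x,y=o["ee_pos"][:2];m=red&(abs(W[...,0]-x)<.05)&(abs(W[...,1]-y)<.05)&(d>0)&(W[...,2]>.03)
Q=W[m];print(m.sum(),"min",Q.min(0).round(4),"max",Q.max(0).round(4),"bottom px",np.argwhere(m).max(0))
E
python3 held.py
```

```text
Traceback (most recent call last):
  File "held.py", line 3, in <module>
    o=get_obs();print(o["ee_pos"].round(4),o["opening"].round(4),o["wrist_force"].round(1))
                                           ^^^^^^^^^^^^^^^^^^
AttributeError: 'float' object has no attribute 'round'
```

```bash
sed -i 's/o\["opening"\].round(4)/o["opening"]/' held.py; python3 held.py
```

```text
[0.6523 0.1368 0.0767] 0.042543508324144635 [-0.8  0.3 -2.5]
235 min [0.6312 0.1122 0.1037] max [0.7016 0.1546 0.164 ] bottom px [122 332]
```

Request:
servo_tool(moves=[[[0,0,0],[0,0,0.03],20],[[0,0,0],[0,0,0.02],20],[[0,0,0],[0,0,0.015],20],[[0,0,0],[0,0,0.008],20],[[0,0,0],[0,0,0.003],20],[[0,0,0],[0,0,0],20]])

```text
time: 8.2
ee_pos: [0.6525, 0.1366, 0.0023]
tcp_rot: [180.0, -0.0, 90.0]
wrist_force: [0.3, -1.0, -2.2]
opening: 0.0425
grasp_force: 41.4
```

Request:
servo_tool(moves=[[[0,0,0],[0,0,0.001],20],[[0,0,0],[0,0,0.001],20],[[0,0,0],[0,0,0.001],20],[[0,0,0],[0,0,0],20]])

```text
time: 8.6
ee_pos: [0.6526, 0.1367, -0.0009]
tcp_rot: [180.0, -0.0, 90.0]
wrist_force: [0.1, 1.0, -0.8]
opening: 0.0425
grasp_force: 41.5
```

Near contact. Next I'll release slowly, lift and check.

Request:
servo_tool(moves=[[[0,0,0],[0,0,0.0007],20],[[0,0,0],[0,0,0],55],[[0,0,0],[0,0,0],70],[[0,0,0],[0,0,0],100],[[0,0,0],[0,0,0],100],[[0,0,0],[0,0,0],100],[[0,0,0],[0,0,0],100],[[0,0,0],[0,0,-0.02],100],[[0,0,0],[0,0,-0.03],100],[[0,0,0],[0,0,-0.03],100],[[0,0,0],[0,0,0],100]])

```text
time: 9.7
ee_pos: [0.6545, 0.1371, 0.0832]
tcp_rot: [179.6, -0.1, 90.0]
wrist_force: [-0.0, -0.1, 0.6]
opening: 0.0851
grasp_force: 0.0
```

Request:
servo_tool(moves=[[[0,0,0],[-0.0252,-0.0284,0],100],[[0,0,0],[-0.0252,-0.0284,0],100],[[0,0,0],[-0.0252,-0.0284,0],100],[[0,0,0],[-0.0252,-0.0284,0],100],[[0,0,0],[-0.0252,-0.0284,0],100],[[0,0,0],[-0.0252,-0.0284,0],100],[[0,0,0],[-0.0252,-0.0284,0],100],[[0,0,0],[0,0,0],100]])

```text
time: 10.5
ee_pos: [0.4508, -0.0416, 0.0779]
tcp_rot: [-180.0, 0.0, 89.8]
wrist_force: [0.6, 0.2, -0.5]
opening: 0.0852
grasp_force: 0.0
```

```bash
cat > chk.py <<'E'
from h import *
for n in("top","side"):
    p,d=camera(n);np.savez(n+"1.npz",p=p,d=d);cv2.imwrite(f"pics/chk_{n}_{get_obs()['time']:.1f}.png",p[:,:,::-1])
    p=p.astype(int);W=world(n,d);z=W[...,2]
    red=(p[...,0]>60)&(p[...,0]>2.5*p[...,1])&(p[...,0]>2.5*p[...,2])
    m=red&(W[...,0]>.35)&(W[...,0]<.7)&(abs(W[...,1])<.3)&(z>.060)&(z<.075)&(d>0)
    m=cv2.morphologyEx(m.astype(np.uint8),cv2.MORPH_CLOSE,np.ones((5,5)))
    for b in blobs(m,30):
        e=cv2.fitEllipse(cv2.findContours(b.astype(np.uint8),0,1)[0][0]);print(n,np.round(e[0],1),np.round(e[1],1),ray(n,*e[0],.066).round(4),np.median(z[b]).round(4))
o=get_obs();print(o["time"],o["ee_pos"].round(4))
E
python3 chk.py
```

```text
top [161.9  90.2] [19.  22.8] [0.6504 0.1407 0.066 ] 0.066
top [303.6 219.7] [ 7.7 19.4] [ 0.4191 -0.1099  0.066 ] 0.066
top [368.2 218.9] [ 3.7 13.3] [ 0.4208 -0.2198  0.066 ] 0.0666
side [311.5 132.9] [10.4 11.2] [0.6532 0.1302 0.066 ] 0.0674
side [271.8 193.6] [17.6 24.3] [ 0.4524 -0.0431  0.066 ] 0.0668
side [284.2 218.9] [23.2 31.9] [ 0.4375 -0.1257  0.066 ] 0.0671
side [300.  248.9] [14.  15.4] [ 0.4236 -0.2116  0.066 ] 0.0665
10.6 [ 0.4534 -0.0401  0.0781]
```

```bash
python3 - <<'E'
import numpy as np,cv2
t=np.load("top1.npz")["p"][60:140,110:240];s=np.load("side1.npz")["p"][100:180,270:400]
cv2.imwrite("pics/c2.png",np.hstack([cv2.resize(a,(400,246),interpolation=2) for a in(t,s)])[:,:,::-1])
E
```

```text
(no output)
```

View pics/c2.png

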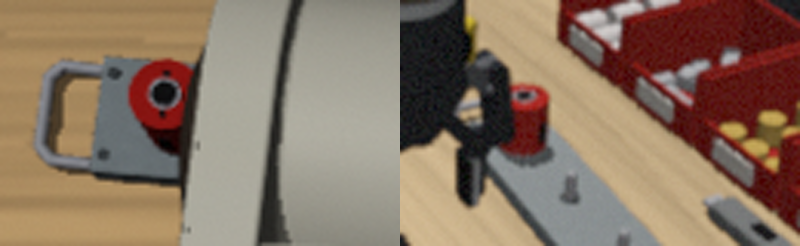

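The first saw stands upright over peg 1 (top crop pixel ~(163,90)). Next is saw_54.

Request:
servo_tool(moves=[[[0,0,0],[0.0005,0,0.03],100],[[0,0,0],[0,0,0.02],100],[[0,0,0],[0,0,0.02],100],[[0,0,0],[0,0,0.01],100],[[0,0,0],[0,0,0],100],[[0,0,0],[0,0,0],75],[[0,0,0],[0,0,0],65],[[0,0,0],[0,0,0],55],[[0,0,0],[0,0,0],45],[[0,0,0],[0,0,0],35],[[0,0,0],[0,0,0],25],[[0,0,0],[0,0,0],25]])

```text
time: 11.8
ee_pos: [0.4545, -0.0392, -0.0005]
tcp_rot: [179.9, -0.0, 90.0]
wrist_force: [-0.4, 1.5, 5.8]
opening: 0.0532
grasp_force: 42.3
```

Request:
servo_tool(moves=[[[0,0,0],[0,0,-0.03],25],[[0,0,0],[0,0,-0.03],25],[[0,0,0],[0,0,-0.02],25],[[0,0,0],[0.0154,0.0321,0],25],[[0,0,0],[0.0154,0.0321,0],25],[[0,0,0],[0.0154,0.0321,0],25],[[0,0,0],[0.0154,0.0321,0],25],[[0,0,0],[0.0154,0.0321,0],25],[[0,0,0],[0.0154,0.0321,0],25],[[0,0,0],[0,0,0],25],[[0,0,0],[0,0,0],25]])

```text
time: 12.9
ee_pos: [0.6461, 0.0534, 0.0771]
tcp_rot: [-179.9, 0.0, 90.0]
wrist_force: [-0.1, 0.7, -2.2]
opening: 0.0534
grasp_force: 43.3
```

Request:
servo_tool(moves=[[[0,0,0],[0,0,0.03],25],[[0,0,0],[0,0,0.02],25],[[0,0,0],[0,0,0.015],25],[[0,0,0],[0,0,0.008],25],[[0,0,0],[0,0,0.003],25],[[0,0,0],[0,0,0.001],25],[[0,0,0],[0,0,0],25],[[0,0,0],[0,0,0],25]])

```text
time: 13.7
ee_pos: [0.6467, 0.0532, 0.002]
tcp_rot: [179.9, -0.0, 90.0]
wrist_force: [0.5, 0.1, -1.3]
opening: 0.0534
grasp_force: 43.3
```

Request:
servo_tool(moves=[[[0,0,0],[-0.0005,-0.0005,0.001],25],[[0,0,0],[0,0,0.001],25],[[0,0,0],[0,0,0.001],25],[[0,0,0],[0,0,0],25],[[0,0,0],[0,0,0],25]])

```text
time: 14.2
ee_pos: [0.6459, 0.0526, -0.0005]
tcp_rot: [179.9, -0.0, 90.0]
wrist_force: [-4.5, -0.2, 8.1]
opening: 0.0532
grasp_force: 44.1
```

Request:
servo_tool(moves=[[[0,0,0],[0,0,0],68],[[0,0,0],[0,0,0],80],[[0,0,0],[0,0,0],100],[[0,0,0],[0,0,0],100],[[0,0,0],[0,0,0],100],[[0,0,0],[0,0,-0.02],100],[[0,0,0],[0,0,-0.03],100],[[0,0,0],[0,0,-0.03],100],[[0,0,0],[0,0,0],100]])

```text
time: 15.1
ee_pos: [0.6478, 0.0528, 0.083]
tcp_rot: [179.6, -0.0, 90.0]
wrist_force: [-0.1, 0.2, -0.5]
opening: 0.0852
grasp_force: 0.0
```

Request:
servo_tool(moves=[[[0,0,0],[-0.0249,-0.0296,0],100],[[0,0,0],[-0.0249,-0.0296,0],100],[[0,0,0],[-0.0249,-0.0296,0],100],[[0,0,0],[-0.0249,-0.0296,0],100],[[0,0,0],[-0.0249,-0.0296,0],100],[[0,0,0],[-0.0249,-0.0296,0],100],[[0,0,0],[-0.0249,-0.0296,0],100],[[0,0,0],[0,0,0],100],[[0,0,0],[0,0,0],100]])

```text
time: 16.0
ee_pos: [0.4382, -0.122, 0.078]
tcp_rot: [180.0, 0.0, 89.9]
wrist_force: [0.2, 0.8, 0.1]
opening: 0.0855
grasp_force: 0.0
```

```bash
python3 chk.py;python3 - <<'E'
import numpy as np,cv2
t=np.load("top1.npz")["p"][60:180,110:305];s=np.load("side1.npz")["p"][100:220,250:445]
cv2.imwrite("pics/c3.png",np.hstack([cv2.resize(a,(400,246),interpolation=2) for a in(t,s)])[:,:,::-1])
E
```

```text
top [163.3  90.4] [21.6 22.7] [0.6499 0.1382 0.066 ] 0.0661
top [210.8  94.1] [28.  28.7] [0.643  0.0535 0.066 ] 0.0659
side [312.7 133.2] [ 8.5 10.4] [0.6551 0.1276 0.066 ] 0.0673
side [328.  149.8] [13.1 15.5] [0.6476 0.0448 0.066 ] 0.067
side [284.2 218.9] [23.7 31.2] [ 0.4374 -0.1256  0.066 ] 0.0669
side [299.9 248.9] [13.9 15.4] [ 0.4234 -0.2116  0.066 ] 0.0665
16.1 [ 0.4389 -0.1213  0.0779]
```

View pics/c3.png

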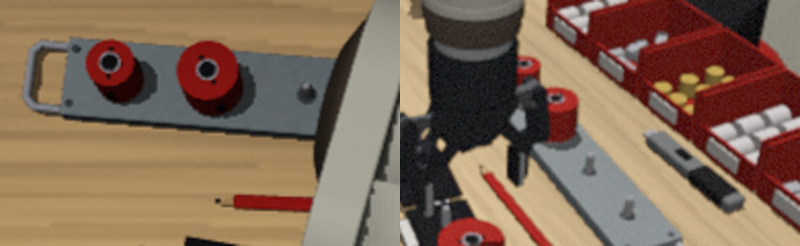

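Both placed saws are upright over pegs 1 and 2 (full-image top pixels ~(163,90) and (211,94)). Before the next two I'll check the peg positions with a silhouette fit.

```bash
python3 - <<'E'
from h import *
from scipy.optimize import minimize
g=np.linspace(0,2*np.pi,40)
def sil(n,x,y,zs):
    c=np.array([proj(n,np.array([x+r*np.cos(a),y+r*np.sin(a),z])) for z,r in zs for a in g],np.float32)
    h=cv2.convexHull(c);m=cv2.moments(h);return np.array([m["m10"],m["m01"]])/m["m00"],m["m00"]
P0=[(.6525,.1368),(.6452,.0521),(.638,-.0325),(.6307,-.1172)]
for n in("top","side"):
    d=np.load(n+"0.npz")["d"];W=world(n,d);off=.0012*(n=="side");z=W[...,2]-off
    for x,y in P0:
        m=(abs(W[...,0]-x)<.015)&(abs(W[...,1]-y)<.015)&(z>.024)&(d>0)
        v,u=np.nonzero(m);c=np.array([u.mean(),v.mean()])
        zs=[(.024,.005),(.036,.005),(.042,.003)]
        r=minimize(lambda q:((sil(n,*q,zs)[0]-c)**2).sum(),[x,y],method="Nelder-Mead")
        print(n,r.x.round(4),m.sum(),sil(n,x,y,zs)[1].round())
E
```

```text
Traceback (most recent call last):
  File "h.py", line 11, in proj
    c=calibration(n);x=c["camera_matrix"]@(c["R"]@X+c["t"]);return x[:2]/x[2]
ValueError: time passes only in moves, steps and waits
```

```bash
sed -i '2a from functools import lru_cache\n_cal=calibration\ncalibration=lru_cache(None)(_cal)' h.py; python3 - <<'E'
from h import *
from scipy.optimize import minimize
g=np.linspace(0,2*np.pi,30)
def sil(n,x,y,zs):
    c=np.array([proj(n,np.array([x+r*np.cos(a),y+r*np.sin(a),z])) for z,r in zs for a in g],np.float32)
    h=cv2.convexHull(c);m=cv2.moments(h);return np.array([m["m10"],m["m01"]])/m["m00"],m["m00"]
P0=[(.6525,.1368),(.6452,.0521),(.638,-.0325),(.6307,-.1172)]
for n in("top","side"):
    d=np.load(n+"0.npz")["d"];W=world(n,d);off=.0012*(n=="side");z=W[...,2]-off
    for x,y in P0:
        m=(abs(W[...,0]-x)<.015)&(abs(W[...,1]-y)<.015)&(z>.024)&(d>0)
        v,u=np.nonzero(m);c=np.array([u.mean(),v.mean()])
        zs=[(.024,.005),(.036,.005),(.042,.003)]
        r=minimize(lambda q:((sil(n,*q,zs)[0]-c)**2).sum(),[x,y],method="Nelder-Mead")
        print(n,r.x.round(4),m.sum(),sil(n,x,y,zs)[1].round())
E
```

```text
Traceback (most recent call last):
AttributeError: 'float' object has no attribute 'round'
```

```bash
python3 - <<'E'
from h import *
from scipy.optimize import minimize
g=np.linspace(0,2*np.pi,30)
def sil(n,x,y,zs):
    c=np.array([proj(n,np.array([x+r*np.cos(a),y+r*np.sin(a),z])) for z,r in zs for a in g],np.float32)
    h=cv2.convexHull(c);m=cv2.moments(h);return np.array([m["m10"],m["m01"]])/m["m00"],m["m00"]
P0=[(.6525,.1368),(.6452,.0521),(.638,-.0325),(.6307,-.1172)]
for n in("top","side"):
    d=np.load(n+"0.npz")["d"];W=world(n,d);off=.0012*(n=="side");z=W[...,2]-off
    for x,y in P0:
        m=(abs(W[...,0]-x)<.015)&(abs(W[...,1]-y)<.015)&(z>.024)&(d>0)
        v,u=np.nonzero(m);c=np.array([u.mean(),v.mean()])
        zs=[(.024,.005),(.036,.005),(.042,.003)]
        r=minimize(lambda q:((sil(n,*q,zs)[0]-c)**2).sum(),[x,y],method="Nelder-Mead")
        print(n,r.x.round(4),m.sum(),round(sil(n,x,y,zs)[1]))
E
```

```text
top [0.6519 0.1384] 39 37
top [0.6451 0.0536] 34 36
top [ 0.6377 -0.0307] 33 35
top [ 0.6305 -0.1153] 36 35
side [0.6561 0.1383] 27 26
side [0.6495 0.0545] 29 29
side [ 0.641  -0.0308] 32 32
side [ 0.6342 -0.1152] 33 36
```

Pegs in the top-camera frame are at x .6519/.6451 against the saws' .650/.643. The saws are about 1–2 mm short in x and on target in y, so I'll aim the next two about 1.5 mm further in x. Now gripping saw_65.

Request:
servo_tool(moves=[[[0,0,0],[0,0.001,0.03],100],[[0,0,0],[0,0,0.02],100],[[0,0,0],[0,0,0.02],100],[[0,0,0],[0,0,0.01],100],[[0,0,0],[0,0,0],100],[[0,0,0],[0,0,0],85],[[0,0,0],[0,0,0],75],[[0,0,0],[0,0,0],65],[[0,0,0],[0,0,0],55],[[0,0,0],[0,0,0],40],[[0,0,0],[0,0,0],40]], force=45)

```text
time: 17.2
ee_pos: [0.4404, -0.1216, -0.0005]
tcp_rot: [179.9, 0.0, 90.0]
wrist_force: [-0.4, 1.8, 6.1]
opening: 0.0636
grasp_force: 49.5
```

Request:
servo_tool(moves=[[[0,0,0],[0,0,-0.03],40],[[0,0,0],[0,0,-0.03],40],[[0,0,0],[0,0,-0.02],40],[[0,0,0],[0.0149,0.0333,0],40],[[0,0,0],[0.0149,0.0333,0],40],[[0,0,0],[0.0149,0.0333,0],40],[[0,0,0],[0.0149,0.0333,0],40],[[0,0,0],[0.0149,0.0333,0],40],[[0,0,0],[0.0149,0.0333,0],40],[[0,0,0],[0,0,0],40],[[0,0,0],[0,0,0],40]])

```text
time: 18.3
ee_pos: [0.6392, -0.032, 0.0771]
tcp_rot: [-179.9, 0.0, 90.0]
wrist_force: [0.2, -0.0, -2.1]
opening: 0.0635
grasp_force: 51.5
```

Request:
servo_tool(moves=[[[0,0,0],[0,0,0.03],40],[[0,0,0],[0,0,0.02],40],[[0,0,0],[0,0,0.015],40],[[0,0,0],[0,0,0.008],40],[[0,0,0],[0,0,0.003],40],[[0,0,0],[0,0,0.001],40],[[0,0,0],[0,0,0],40],[[0,0,0],[0,0,0],40]])

```text
time: 19.1
ee_pos: [0.6398, -0.0323, 0.002]
tcp_rot: [179.9, 0.0, 90.0]
wrist_force: [0.1, 0.2, -2.8]
opening: 0.0635
grasp_force: 51.5
```

Request:
servo_tool(moves=[[[0,0,0],[0,0,0.001],40],[[0,0,0],[0,0,0.001],40],[[0,0,0],[0,0,0.0007],40],[[0,0,0],[0,0,0],40],[[0,0,0],[0,0,0],40]])

```text
time: 19.6
ee_pos: [0.6395, -0.0322, -0.0004]
tcp_rot: [179.9, 0.0, 90.0]
wrist_force: [-2.2, -0.3, 5.7]
opening: 0.0635
grasp_force: 52.3
```

Request:
servo_tool(moves=[[[0,0,0],[0,0,0],80],[[0,0,0],[0,0,0],90],[[0,0,0],[0,0,0],100],[[0,0,0],[0,0,0],100],[[0,0,0],[0,0,0],100],[[0,0,0],[0,0,-0.02],100],[[0,0,0],[0,0,-0.03],100],[[0,0,0],[0,0,-0.03],100],[[0,0,0],[0,0,0],100]])

```text
time: 20.5
ee_pos: [0.6414, -0.0323, 0.0833]
tcp_rot: [179.6, 0.0, 90.0]
wrist_force: [0.7, 0.7, 0.5]
opening: 0.0856
grasp_force: 0.0
```

Request:
servo_tool(moves=[[[0,0,0],[-0.0253,-0.0307,0],100],[[0,0,0],[-0.0253,-0.0307,0],100],[[0,0,0],[-0.0253,-0.0307,0],100],[[0,0,0],[-0.0253,-0.0307,0],100],[[0,0,0],[-0.0253,-0.0307,0],100],[[0,0,0],[-0.0253,-0.0307,0],100],[[0,0,0],[-0.0253,-0.0307,0],100],[[0,0,0],[0,0,0],100],[[0,0,0],[0,0,0],100]])

```text
time: 21.4
ee_pos: [0.424, -0.2097, 0.0783]
tcp_rot: [180.0, 0.0, 89.9]
wrist_force: [0.0, 0.1, 0.2]
opening: 0.0854
grasp_force: 0.0
```

```bash
python3 chk.py
```

```text
top [163.3  90.5] [21.6 22.8] [0.6499 0.1382 0.066 ] 0.066
top [210.8  94.1] [28.  28.7] [0.643  0.0534 0.066 ] 0.066
top [258.7  97.5] [33.8 35.4] [ 0.6366 -0.0315  0.066 ] 0.0661
side [342.8 162.1] [15.6 37.7] [ 0.6497 -0.0145  0.066 ] 0.0671
side [299.9 248.9] [13.8 15.3] [ 0.4235 -0.2115  0.066 ] 0.0664
21.5 [ 0.4248 -0.2089  0.0782]
```

Request:
servo_tool(moves=[[[0,0,0],[-0.0005,0,0.03],100],[[0,0,0],[0,0,0.02],100],[[0,0,0],[0,0,0.02],100],[[0,0,0],[0,0,0.009],100],[[0,0,0],[0,0,0],75],[[0,0,0],[0,0,0],55],[[0,0,0],[0,0,0],45],[[0,0,0],[0,0,0],38],[[0,0,0],[0,0,0],30],[[0,0,0],[0,0,0],20],[[0,0,0],[0,0,0],10],[[0,0,0],[0,0,0],10]], force=40)

```text
time: 22.7
ee_pos: [0.425, -0.2101, 0.0003]
tcp_rot: [179.9, 0.0, 90.0]
wrist_force: [1.2, -0.4, 6.7]
opening: 0.0306
grasp_force: 39.3
```

Request:
servo_tool(moves=[[[0,0,0],[0,0,-0.03],10],[[0,0,0],[0,0,-0.03],10],[[0,0,0],[0,0,-0.02],10],[[0,0,0],[0.0156,0.0346,0],10],[[0,0,0],[0.0156,0.0346,0],10],[[0,0,0],[0.0156,0.0346,0],10],[[0,0,0],[0.0156,0.0346,0],10],[[0,0,0],[0.0156,0.0346,0],10],[[0,0,0],[0.0156,0.0346,0],10],[[0,0,0],[0,0,0],10],[[0,0,0],[0,0,0],10]])

```text
time: 23.8
ee_pos: [0.6318, -0.1158, 0.0782]
tcp_rot: [-179.9, -0.0, 90.0]
wrist_force: [-0.3, 0.5, -0.3]
opening: 0.0303
grasp_force: 40.2
```

Request:
servo_tool(moves=[[[0,0,0],[0,0,0.03],10],[[0,0,0],[0,0,0.02],10],[[0,0,0],[0,0,0.015],10],[[0,0,0],[0,0,0.008],10],[[0,0,0],[0,0,0.003],10],[[0,0,0],[0,0,0.001],10],[[0,0,0],[0,0,0],10],[[0,0,0],[0,0,0],10]])

```text
time: 24.6
ee_pos: [0.6324, -0.1163, 0.0033]
tcp_rot: [179.9, 0.0, 90.0]
wrist_force: [0.1, -0.3, -1.3]
opening: 0.0307
grasp_force: 40.2
```

Request:
servo_tool(moves=[[[0,0,0],[0,0,0.001],10],[[0,0,0],[0,0,0.001],10],[[0,0,0],[0,0,0.001],10],[[0,0,0],[0,0,0],10],[[0,0,0],[0,0,0],10]])

```text
time: 25.1
ee_pos: [0.6322, -0.1163, 0.0004]
tcp_rot: [179.9, 0.0, 90.0]
wrist_force: [-2.1, -0.4, 6.1]
opening: 0.0306
grasp_force: 40.7
```

Request:
servo_tool(moves=[[[0,0,0],[0,0,0],45],[[0,0,0],[0,0,0],60],[[0,0,0],[0,0,0],100],[[0,0,0],[0,0,0],100],[[0,0,0],[0,0,0],100],[[0,0,0],[0,0,0],100],[[0,0,0],[0,0,-0.02],100],[[0,0,0],[0,0,-0.03],100],[[0,0,0],[0,0,-0.04],100],[[0,0,0],[0,0,-0.03],100],[[0,0,0],[0,0,0],100]])

```text
time: 26.2
ee_pos: [0.6339, -0.1166, 0.1248]
tcp_rot: [179.6, 0.1, 90.0]
wrist_force: [0.2, -0.2, 0.2]
opening: 0.0852
grasp_force: 0.0
```

Request:
servo_tool(moves=[[[0,0,0],[-0.02,-0.04,0],100],[[0,0,0],[-0.02,-0.04,0],100],[[0,0,0],[-0.02,-0.04,0],100],[[0,0,0],[-0.02,-0.04,0],100],[[0,0,0],[-0.03,-0.03,0],100],[[0,0,0],[-0.03,-0.03,0],100],[[0,0,0],[-0.03,-0.03,0],100],[[0,0,0],[-0.03,-0.02,0],100],[[0,0,0],[-0.03,-0.01,0],100],[[0,0,0],[0,0,0],100],[[0,0,0],[0,0,0],100]])

```text
time: 27.3
ee_pos: [0.3513, -0.3463, 0.1187]
tcp_rot: [-180.0, -0.1, 89.9]
wrist_force: [-0.9, 0.0, -0.1]
opening: 0.0854
grasp_force: 0.0
```

```bash
python3 chk.py;python3 - <<'E'
import numpy as np,cv2
t=np.load("top1.npz")["p"][60:260,110:410];s=np.load("side1.npz")["p"][100:300,230:530]
cv2.imwrite("pics/c4.png",np.hstack([cv2.resize(a,(400,266),interpolation=2) for a in(t,s)])[:,:,::-1])
E
```

```text
top [163.3  90.5] [21.7 22.8] [0.6498 0.1381 0.066 ] 0.066
top [210.8  94.2] [28.1 28.7] [0.6429 0.0535 0.066 ] 0.066
top [258.7  97.5] [33.8 35.5] [ 0.6366 -0.0314  0.066 ] 0.066
top [305.9 101.3] [16.3 16.5] [ 0.6295 -0.1147  0.066 ] 0.066
side [351.6 169.9] [ 9.  17.7] [ 0.6499 -0.0494  0.066 ] 0.0671
side [362.3 189.3] [11.5 12.6] [ 0.6289 -0.1189  0.066 ] 0.0658
27.4 [ 0.352  -0.3455  0.119 ]
```

View pics/c4.png

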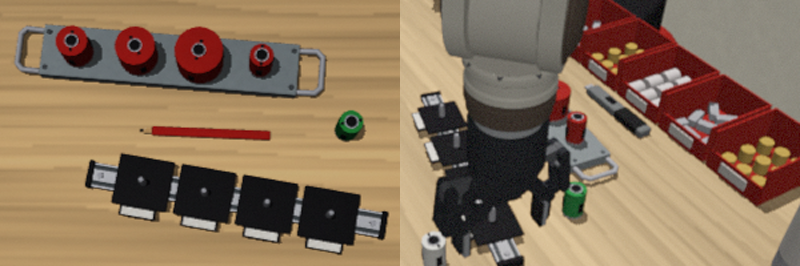

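All four saws stand flat on the rack in the original order: 43, 54, 65, 32, at top-image pixels (163,90), (211,94), (259,97) and (306,101). Their tops are at 0.066 m and each is within about 2 mm of its peg. The rail is empty and the gripper is clear.

```bash
python3 -c "
from workcell import *
print(job_done())"
```

```text
the job is handed in; nothing more can be done
None
```

The job is handed in: all four saws stand flat, mouth down on the rack pegs in their rail order, left to right 43, 54, 65, 32, each within about 2 mm of its peg by camera; my first grasp closed on top of saw_43 (reported TCP about 29 mm too low), was corrected, and nothing tipped.

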